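Let a drink can out of the lever dispenser

TASK

Let the drink can out for the customer: press the red lever of the white dispenser all the way down, so that its green lid lifts, and keep it down until the can has rolled out and come up against the front lip of the tray. Then ease the lever back up so that the lid closes fully without slamming, and move clear. Work only the lever: nothing is to be picked up, and do not touch the can or the lid or disturb the pot, cup and bottle standing around.

Things in the scene. Friction and masses are not known exactly. Their poses are not given: they have to be found in the camera images.
- dispenser: White can dispenser fixed to the counter. Origin on the counter below the hinge line, midway between the side walls; +x points away from the robot (can side), +y left, +z up. Box: x -160 to 10, y -70 to 70 mm, 134 mm high. Open tray in front: x 10 to 202 mm, side walls 60 mm high, front lip 52 mm high with inner face at x 196. Floor slopes 8 degrees down to the lip. Lever beyond the -y wall.
- lever (a joint): Angle (rad) of lever and green lid, one rigid piece on a level hinge shaft along the dispenser's y. 0 = lid shut, lever up; 0.8 = lever fully down on its stop, lid fully up. It falls shut by itself (weight and spring) when let go: about 1 N on the paddle starts it, 2 to 3 N hold it fully down.
- hinge (a point): Point on the hinge axis in the lever's plane: 131 mm above the counter, at dispenser x = 0, y = -115 mm. Fixed; its axes are parallel to the dispenser's.
- paddle (a point): Centre of the top face of the red paddle on the lever's end: flat, 45 (along lever) x 50 (across) x 8 mm, pressed from above. Moves with the lever. Lever up: dispenser x -98, y -115, z 218 mm, leaning 0.4 rad, edge nearest the robot higher; level at 0.4 rad; fully down: x -131, z 121 mm, leaning 0.4 rad the other way. A 12 mm wide arm joins it to the hinge; box wall 20 mm to its left.
- lid_edge (a point): Middle of the free lower edge of the green plate lid (125 mm wide, 110 mm from hinge line to edge, 5 mm thick). Shut, the lid slopes 55 degrees down from the hinge line towards the customer; lifted, it is nearly level. The lid is not to be touched. This edge is about 41 mm above the counter when shut, 114 mm when fully up.
- can_center (a point): Centre of the loose orange drink can, 66 mm diameter x 115 mm long, about 0.35 kg, lying with its axis along dispenser y. At the start it leans on the inside of the shut lid (dispenser x about -7, z 78 mm), mostly hidden. With the lid up it rolls out by itself in a second or so and rests against the lip at x about 162, z about 54 mm.
- sauce_pot: Loose green lidded sauce pot, 80 mm diameter, 85 mm high; origin at the centre of its underside. Leave alone.
- mug: Loose white ceramic cup, 76 mm diameter at the rim, 85 mm high; origin at the centre of its underside. Leave alone.
- sauce_bottle: Loose yellow sauce bottle with red cap, 56 mm diameter, 165 mm high; origin at the centre of its underside. Leave alone.
Things that resemble listed ones, but are neither listed nor needed, are in the scene too. Leave any purple look-alike of the part that bears can_center alone.

How it is judged (in metres and radians):
On the way:
1. the lever is fully down (lid up, above 0.7 rad) with the can in the tray against the front lip (value of joint lever above 0.7 rad and x of can_center in the frame of dispenser between 0.145 and 0.18 m and y of can_center in the frame of dispenser between -0.025 and 0.025 m and z of can_center in the frame of dispenser between 0.03 and 0.075 m), for 0.2 s.
At the end, for the whole second after the job is handed in: The lid is shut (lever angle under 0.04 rad), the can lies at rest in the tray against the front lip (centre at dispenser x 145 to 180 mm, y within 25 mm of the middle, z 30 to 75 mm), and the pot, cup and bottle stand upright within 15 mm of where they were (value of joint lever below 0.04 rad and linear speed of can below 0.03 m/s and x of can_center in the frame of dispenser between 0.145 and 0.18 m and y of can_center in the frame of dispenser between -0.025 and 0.025 m and z of can_center in the frame of dispenser between 0.03 and 0.075 m and distance of each of sauce_pot, mug, sauce_bottle from where it was at the start of the episode below 0.015 m and angle between each of sauce_pot, mug, sauce_bottle's own z axis and vertical below 0.1 rad); the robot touches nothing.
It fails at once if the lid slams: it closes faster than 1.5 rad/s (about 0.16 m/s at its edge) in the last 0.3 rad (value of joint lever below 0.3 rad and velocity of joint lever below -1.5 rad/s).
It fails at once if the robot touches the can (over 0.5 N) (contact force between any of the fingers, the arm and can above 0.5 N).
It fails at once if the can is lifted above the slope (z of can_center in the frame of dispenser above 0.11 m).
It fails at once if the robot touches the lid (over 0.5 N) (contact force between any of the fingers, the arm and lever_c2 above 0.5 N).
It fails at once if the pot, cup or bottle is moved more than 25 mm or tipped (distance of any of sauce_pot, mug, sauce_bottle from where it was at the start of the episode above 0.025 m or angle between any of sauce_pot, mug, sauce_bottle's own z axis and vertical above 0.35 rad).
It also fails if it takes over 40 s, if anything falls off the work surface, if the arm or the gripper's body presses on something with over 40 N, if the wrist force passes 120 N, or if a joint passes its speed limit or range.

ROBOT

A 7-joint arm with a two-finger parallel gripper is mounted at the origin on the work surface. World frame = base frame: x ahead of the robot, y to its left, z up, the work surface at z = 0. Lengths are in m, angles in degrees, forces in N, time in s.
With the tool pointing down it reaches from about 0.425 to 0.825 m from the base axis. Payload 3.6 kg.
Tool frame: the origin (TCP) lies between the finger pads; the fingertips stand 17 mm ahead of it and the grasp point (between the pads) lies 2 mm behind it; z points along the fingers, y is the line along which they close (so a half turn about z gives the same grasp; the last joint's range is limited). The gripper opens to 85 mm and grips with 20 to 120 N. Pads are 22 mm wide; open, the fingers measure 114 mm over their backs; the gripper's body (76 mm by 85 mm) begins 54 mm behind the grasp point. The pads swing forward as they close: fully open they stand 13 mm farther back than shut.
Start: joints at [-64.658, 35.231, -0.722, 81.555, 0.464, 63.22, -2.315], TCP at [0.294, 0.58, 0.248] pointing down, gripper open.
Joint ranges: [-178.69, 178.69], [-17.37, 117.87], [-77.05, 75.6], [15.02, 138.74], [-78.02, 258.01], [0.78, 113.62], [-162.83, 162.83]. Speed limits (degrees/s): [159.86, 159.86, 180, 180, 180, 180, 180].

INTERFACE

Orientations are given as a 3x3 rotation matrix whose columns are the frame's x, y, z axes.
In Python, from station import bot gives the robot as it stands.
- The arm moves only by the tool move_arm, never from a script. Its argument "deltas" is text: rows parted by semicolons, each of 5 numbers parted by spaces: the shift along the world's x, y, z in m, then the turn about the world's z in degrees, then the finger opening in m, from 0 to 0.0854. In form: dx dy dz twist grip; .... A call has 1 to 12 rows; each row shifts and turns the commanded pose from where the row before left it; what a row does not reach is not made up. A row lasts 1/10 s, in which the tool goes at most 50 mm and 8.59 degrees, less where a joint would pass 70% of its speed; a pose out of reach is approached as far as the arm can. A call is refused whole if a number of a shift passes 0.05 or a number of a turn 8.59, either way. A call with a gripper value outside its range is refused whole. The fingers move at their own pace and stop on an object; "squeeze" is the grip in N (left out, the last holds). Time passes only in rows, so rows that do not move let the fingers close. It gives the time, the measured TCP pose, the force, the opening and the grip force at its end, in the units of the state.
- bot.get_state(): the state, without advancing time (a new reading comes with each control period).
- bot.capture(name): name is "scene" or "top"; returns the picture (384x512x3 uint8, red, green, blue); there is no depth.
- bot.get_calibration(name): a dict with "mtx" (3x3 intrinsics, pixels), "D" ([k1, k2, p1, p2, k3] as OpenCV has them; the pictures are not rectified), "pose" (4x4, takes a point from camera to world coordinates). Camera axes: x right, y down, z forward; pixel columns grow to the right and rows downward; lengths in m; the calibration is good to about 2 mm. A picture is of the moment at which its call begins. get_calibration takes no time and is no camera call.
- bot.job_done(): hands the job in; it is judged then, once.
The state is a dict: "t": time; "q": joint angles; "dq": joint speeds; "tau": joint torques, N m; "ee_pos": TCP position; "tool_rot": TCP orientation; "force": force on the tool from outside, world axes, zero at the start; "ft_torque": the same for the moment, N m; "gripper_width": finger opening in m; "grip_force": force on a finger pad.
Only numpy, scipy, OpenCV 4.12 (cv2) and the standard library are available. Lean on these libraries where they do the work, as an engineer would, in place of code of your own. Each camera call takes 0.05 s, during which the arm holds its last target. There are 200 camera calls.

## Working session

There is one attempt and no reset: what is moved stays moved. The work goes in short steps, Python scripts to look and compute and a tool call to move; the robot and the scene stay as the last step left them, time stands still between calls to the robot, and variables do not carry over. Pictures are saved under pics/ and viewed, at most 10 in all, crops included, and the job is handed in when it is done.

Besides the shell and the picture viewer there is one more tool, called after "Request:" as name(argument=value, ...) on one line, values as JSON. move_arm: Moves the arm, as the interface text tells. Its arguments: {"type":"object","properties":{"deltas":{"type":"string"},"squeeze":{"type":"number"}},"required":["deltas"]}

```bash
mkdir -p pics; python3 - <<'E'
from station import bot
import cv2
for n in("scene","top"):
    cv2.imwrite(f"pics/{n}0.png",bot.capture(n)[:,:,::-1]); c=bot.get_calibration(n); print(n,c["mtx"].round(1).tolist(),c["D"],c["pose"].round(3).tolist())
s=bot.get_state();print(s["t"],s["ee_pos"],s["tool_rot"],s["force"],s["gripper_width"])
E
```

```text
scene [[445.2, 0.0, 254.0], [0.0, 445.2, 192.6], [0.0, 0.0, 1.0]] [-0.07304691  0.          0.          0.          0.        ] [[-0.805, 0.343, -0.485, 1.097], [0.593, 0.494, -0.636, 0.684], [0.021, -0.799, -0.601, 0.755], [0.0, 0.0, 0.0, 1.0]]
top [[494.6, 0.0, 255.8], [0.0, 494.6, 198.6], [0.0, 0.0, 1.0]] [-0.04323541  0.          0.          0.          0.        ] [[0.008, -0.981, 0.196, 0.362], [-1.0, -0.005, 0.014, 0.037], [-0.013, -0.196, -0.981, 1.452], [0.0, 0.0, 0.0, 1.0]]
0.1 [0.29333625 0.57931227 0.24724269] [[-8.92167997e-01  4.51702553e-01 -1.03362430e-03]
 [ 4.51703735e-01  8.92165525e-01 -2.10025938e-03]
 [-2.65285597e-05 -2.34067616e-03 -9.99997260e-01]] [-0.7488935  -0.23358146  0.18649218] 0.08521363672265109
```

View pics/scene0.png

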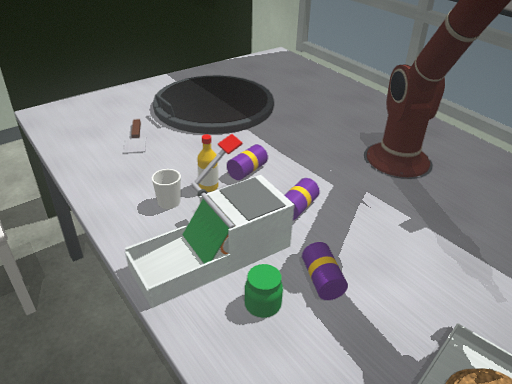

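View pics/top0.png

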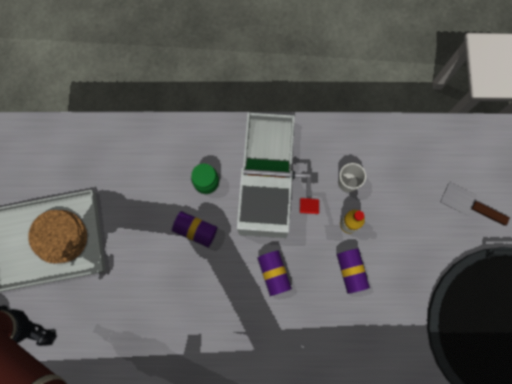

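Scene view: the red paddle is at (230,144), the dispenser around (215,235), the green lid at (207,232), the bottle at (207,165), the cup at (167,188) and the pot at (264,290). The top view has the paddle at (309,206), the box at (265,202), the tray at (270,140), the bottle at (355,220), the cup at (352,177), the pot at (205,179), and purple cans at (195,229), (274,272) and (352,270).

Things that could be taken for the paddle: the red square on the arm at top (309,206) or the red bottle cap at top (358,215). By the description I choose the square joined by an arm to the hinge, and I'll check it in a close crop.

```bash
python3 - <<'E'
import cv2,numpy as np
a=cv2.imread("pics/top0.png")[100:250,170:390]; b=cv2.imread("pics/scene0.png")[120:310,110:330]
a=cv2.resize(a,None,fx=3.6,fy=3.6,interpolation=2);b=cv2.resize(b,None,fx=3.1,fy=3.1,interpolation=2)
cv2.imwrite("pics/topc.png",a);cv2.imwrite("pics/scc.png",b)
for n in("top0","scene0"):
    im=cv2.imread(f"pics/{n}.png").astype(int)
    m=((im[...,2]>150)&(im[...,1]<60)&(im[...,0]<60)).astype(np.uint8)
    k,l,s,c=cv2.connectedComponentsWithStats(m)
    print(n,[(s[i].tolist(),c[i].round(1).tolist()) for i in range(1,k) if s[i,4]>8])
E
```

```text
top0 [([356, 212, 8, 7, 47], [359.4, 215.1])]
scene0 [([202, 135, 9, 5, 29], [205.8, 137.0]), ([218, 135, 24, 18, 225], [229.5, 143.3])]
```

View pics/topc.png

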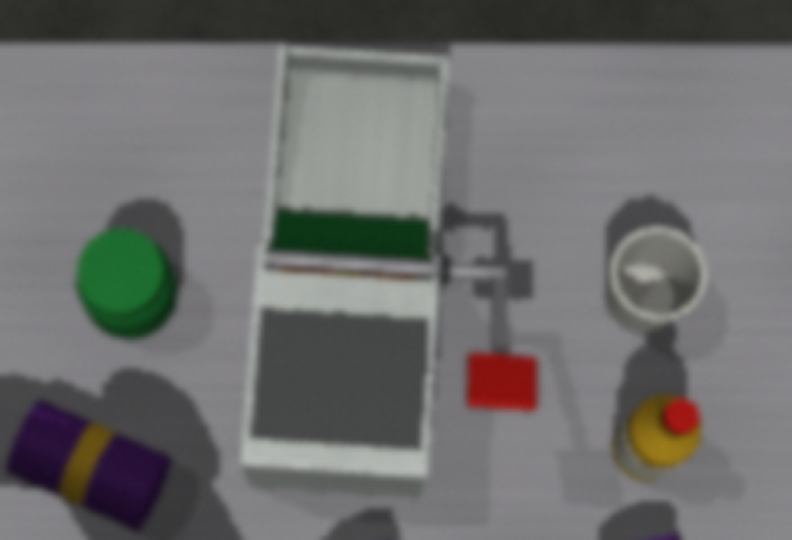

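View pics/scc.png

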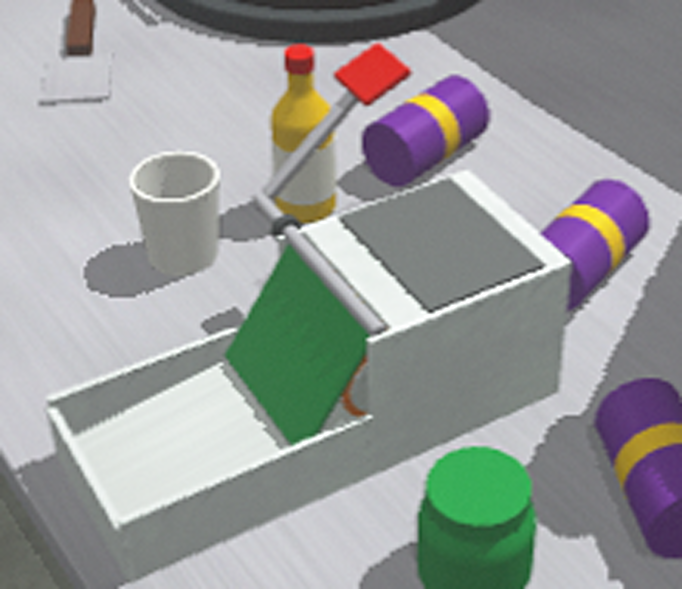

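The crops confirm the choice: the paddle is the red square on the grey arm that joins the hinge shaft, at top crop (502,381) and scene crop (372,74). The bottle cap is round and sits on the yellow bottle. Next I fit the dispenser pose to the known corners.

```bash
cat > h.py <<'E'
from station import bot
import cv2,numpy as np
from scipy.optimize import least_squares
C={n:bot.get_calibration(n) for n in("top","scene")}
def proj(n,P):
    W=np.linalg.inv(C[n]["pose"]); r=cv2.Rodrigues(W[:3,:3])[0]
    return cv2.projectPoints(np.array(P,float),r,W[:3,3],C[n]["mtx"],C[n]["D"])[0][:,0]
def ray(n,uv,z):
    d=cv2.undistortPoints(np.array([[uv]],float),C[n]["mtx"],C[n]["D"])[0,0]
    p=C[n]["pose"];v=p[:3,:3]@[*d,1];return p[:3,3]+v*(z-p[2,3])/v[2]
def D2W(x,P):
    c,s=np.cos(x[2]),np.sin(x[2]);return np.array(P)@np.array([[c,-s,0],[s,c,0],[0,0,1]]).T+[x[0],x[1],0]
E
python3 - <<'E'
from h import *
dx,dz=.0225*np.cos(.4),.0225*np.sin(.4)
far=lambda y:(-.098+dx,y,.218-dz); near=lambda y:(-.098-dx,y,.218+dz)
T=[((243,465),(-.16,.07,.134)),((427,475),(-.16,-.07,.134)),((279,47),(.202,.07,.06)),((450,57),(.202,-.07,.06)),
 ((469,352),far(-.09)),((538,356),far(-.14)),((536,411),near(-.14)),((466,408),near(-.09))]
S=[((468,172),(-.16,-.07,.134)),((568,265),(-.16,.07,.134)),((50,402),(.202,-.07,.06)),((122,525),(.202,.07,.06)),((558,392),(-.16,.07,0)),((140,580),(.202,.07,0)),
 ((334,74),far(-.14)),((372,104),far(-.09)),((376,44),near(-.14)),((410,72),near(-.09))]
ut=np.array([a for a,_ in T])/3.6+[170,100]; us=np.array([a for a,_ in S])/3.1+[110,120]
pt=[b for _,b in T];ps=[b for _,b in S]
for k in (3,):
  f=lambda x:np.r_[(proj("top",D2W(x,pt))-ut).ravel(),(proj("scene",D2W(x,ps))-us).ravel()]
  r=least_squares(f,[.6,.0,0],loss="soft_l1");x=r.x
print("pose",x[:2],np.degrees(x[2]));print(f(x).reshape(-1,2).round(1).tolist())
np.save("x.npy",x)
print("paddle 0,.4,.8",D2W(x,[(-.098,-.115,.218),(-.123,-.115,.171),(-.131,-.115,.121)]).round(4).tolist(),"box corner",D2W(x,[(-.16,-.07,.134)]))
print("bottle cap",ray("top",(359.4,215.1),.165),"mug",ray("top",(352.5,176),.085),"pot",ray("top",(205,176.5),.085))
E
```

```text
pose [0.69581564 0.02882287] -3.41539877914474
[[-1.4, 0.4], [-0.4, 1.0], [-1.0, -0.6], [-1.5, -0.6], [-1.0, -0.1], [-0.7, 0.0], [-0.0, -0.5], [-0.5, -0.9], [-0.1, -3.2], [1.9, -3.4], [-1.4, -2.3], [-0.3, -0.7], [0.9, -1.4], [-2.5, 0.5], [-0.8, -1.5], [-2.5, -1.8], [0.5, -2.6], [0.4, -2.6]]
paddle 0,.4,.8 [[0.5911, -0.0801, 0.218], [0.5662, -0.0786, 0.171], [0.5582, -0.0782, 0.121]] box corner [[ 0.5319296  -0.03152085  0.134     ]]
bottle cap [ 0.57624703 -0.21772902  0.165     ] mug [ 0.70209592 -0.21772232  0.085     ] pot [0.69865376 0.20193577 0.085     ]
```

Request:
move_arm(deltas="0.01 -0.02 0.02 1 0; 0.015 -0.035 0.015 2 0; 0.015 -0.035 0.015 2 0; 0.015 -0.035 0.005 2 0; 0.015 -0.035 0 2 0; 0.015 -0.035 0 2 0; 0.015 -0.035 0 2 0; 0.015 -0.035 0 2 0; 0.015 -0.035 0 2 0; 0.015 -0.035 0 2 0; 0.015 -0.035 0 2 0; 0.015 -0.035 0 2 0", squeeze=20)

```text
t: 1.3
ee_pos: [0.4687, 0.1732, 0.303]
tool_rot: [[-0.998, 0.066, -0.001], [0.066, 0.998, -0.0], [0.001, -0.0, -1.0]]
force: [1.1, 0.7, 0.2]
gripper_width: 0.0001
grip_force: 0.0
```

Request:
move_arm(deltas="0.015 -0.032 0 0 0; 0.015 -0.032 0 0 0; 0.015 -0.032 0 0 0; 0.015 -0.032 0 0 0; 0.015 -0.032 0 0 0; 0.015 -0.032 0 0 0; 0.015 -0.032 0 0 0; 0.015 -0.027 0 0 0; 0.002 -0.002 -0.01 0 0; 0 0 -0.01 0 0; 0 0 -0.01 0 0; 0 0 -0.01 0 0")

```text
t: 2.5
ee_pos: [0.59, -0.0761, 0.2621]
tool_rot: [[-0.998, 0.064, -0.001], [0.064, 0.998, 0.001], [0.002, 0.001, -1.0]]
force: [-0.5, -0.6, 0.2]
gripper_width: -0.0002
grip_force: 0.0
```

```bash
python3 - <<'E'
from station import bot
import cv2,numpy as np
s=bot.get_state();print(s["t"],s["ee_pos"],s["force"])
b=bot.capture("scene")[:,:,::-1][60:260,130:330]
a=bot.capture("top")[:,:,::-1][130:280,220:370]
cv2.imwrite("pics/c1.png",np.hstack([cv2.resize(b,(400,400),interpolation=2),cv2.resize(a,(400,400),interpolation=2)]))
E
```

```text
2.5 [ 0.58999935 -0.07609898  0.2621263 ] [-0.48717429 -0.58553538  0.17169605]
```

View pics/c1.png

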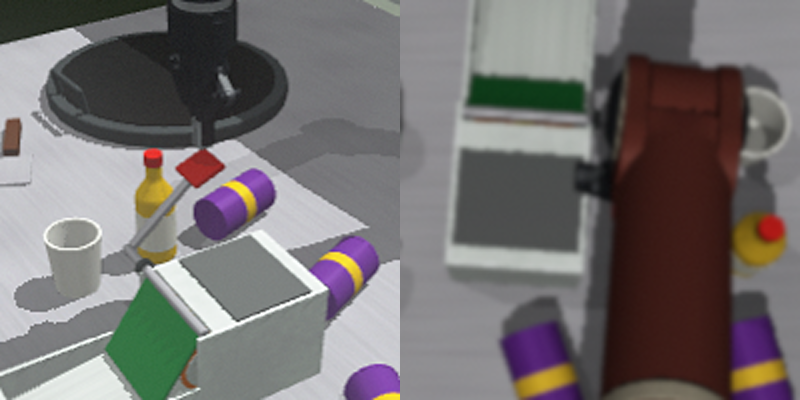

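The scene crop shows the closed fingertips at (203,140), just above the paddle at (200,168). The can is still behind the lid, and the gripper is clear of the box. I go down to first contact.

Request:
move_arm(deltas="0 -0.002 -0.005 0 0; 0 -0.001 -0.005 0 0; 0 0 -0.004 0 0; 0 0 -0.004 0 0; 0 0 -0.003 0 0; 0 0 -0.003 0 0; -0.001 0 -0.003 0 0; -0.001 0 -0.003 0 0; 0 0 0 0 0")

```text
t: 3.5
ee_pos: [0.5884, -0.0811, 0.233]
tool_rot: [[-0.998, 0.067, -0.001], [0.067, 0.998, 0.0], [0.001, 0.0, -1.0]]
force: [-0.2, -0.2, -0.2]
gripper_width: 0.0002
grip_force: 0.0
```

Request:
move_arm(deltas="-0.005 0 -0.005 0 0; -0.004 0 -0.005 0 0; -0.003 0 -0.005 0 0; -0.003 0 -0.005 0 0; -0.003 0 -0.005 0 0; -0.002 0 -0.005 0 0; -0.002 0 -0.005 0 0; -0.002 0 -0.005 0 0; 0 0 0 0 0")

```text
t: 4.4
ee_pos: [0.5637, -0.0812, 0.1923]
tool_rot: [[-0.998, 0.067, -0.002], [0.067, 0.998, -0.0], [0.002, -0.0, -1.0]]
force: [-0.3, -0.4, -0.2]
gripper_width: -0.0002
grip_force: 0.0
```

```bash
python3 - <<'E'
from station import bot
import cv2,numpy as np
s=bot.get_state();print(s["t"],s["ee_pos"],s["force"])
b=bot.capture("scene")[:,:,::-1][100:300,110:360]
cv2.imwrite("pics/c2.png",cv2.resize(b,(750,600),interpolation=2))
E
```

```text
4.4 [ 0.56368397 -0.08124563  0.19230039] [-0.33097056 -0.42424982 -0.17552039]
```

View pics/c2.png

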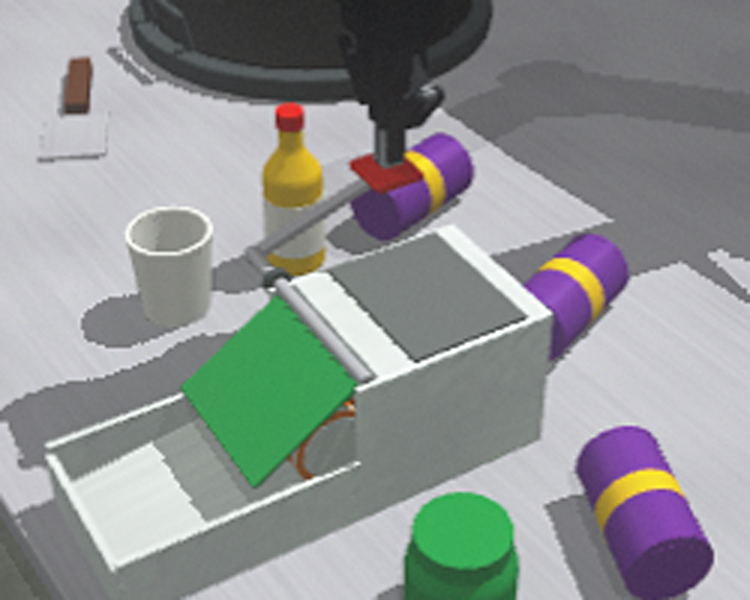

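The scene crop shows the fingertips on the paddle at (388,165), with the lever about half down. The lid at (270,390) is half raised and the can is visible beneath it. I press on.

Request:
move_arm(deltas="-0.002 0 -0.006 0 0; -0.001 0 -0.006 0 0; -0.001 0 -0.006 0 0; -0.001 0 -0.006 0 0; -0.001 0 -0.006 0 0; 0 0 -0.006 0 0; 0 0 -0.005 0 0; 0 0 -0.004 0 0; 0 0 -0.002 0 0; 0 0 -0.001 0 0; 0 0 0 0 0; 0 0 0 0 0")

```text
t: 5.65
ee_pos: [0.5587, -0.0811, 0.1455]
tool_rot: [[-0.998, 0.067, 0.0], [0.067, 0.998, -0.0], [-0.0, -0.0, -1.0]]
force: [-1.6, 0.2, 1.5]
gripper_width: 0.0001
grip_force: 1.5
```

Request:
move_arm(deltas="0 0 -0.001 0 0; 0 0 -0.001 0 0; 0 0 0 0 0; 0 0 0 0 0")

```text
t: 6.05
ee_pos: [0.5588, -0.0812, 0.1433]
tool_rot: [[-0.998, 0.067, 0.0], [0.067, 0.998, -0.0], [-0.0, -0.0, -1.0]]
force: [-2.9, -0.8, 1.5]
gripper_width: 0.0
grip_force: 1.4
```

```bash
python3 - <<'E'
from station import bot
import cv2,numpy as np
s=bot.get_state();print(s["t"],s["ee_pos"],s["force"])
b=bot.capture("scene")[:,:,::-1][100:300,110:360]
cv2.imwrite("pics/c3.png",cv2.resize(b,(750,600),interpolation=2))
E
```

```text
6.05 [ 0.55880647 -0.08115983  0.1433352 ] [-2.9403092  -0.81191824  1.54686418]
```

View pics/c3.png

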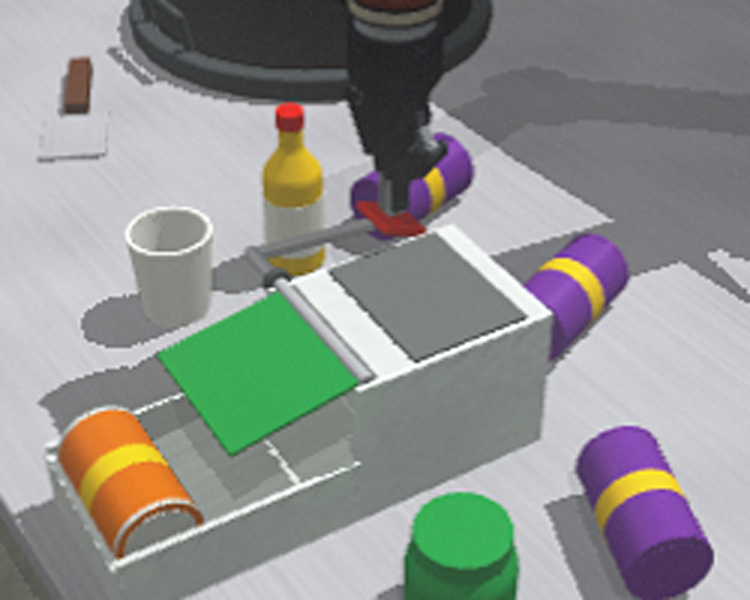

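The scene crop shows the orange can at the lip, around (125,480), and the lid raised at (260,370). The force is still low, so I press a little further to find the stop and let the can settle.

Request:
move_arm(deltas="0 0 -0.001 0 0; 0 0 -0.001 0 0; 0 0 0 0 0; 0 0 -0.001 0 0; 0 0 0 0 0; 0 0 0 0 0")

```text
t: 6.7
ee_pos: [0.5589, -0.0812, 0.1406]
tool_rot: [[-0.998, 0.067, 0.001], [0.067, 0.998, -0.0], [-0.001, -0.0, -1.0]]
force: [-1.9, 0.9, 4.2]
gripper_width: -0.0001
grip_force: 2.4
```

```bash
python3 - <<'E'
from h import *
x=np.load("x.npy")
for th in(.6,.65,.7,.75,.8):
    a=np.radians(55)-th
    print(th,(proj("scene",D2W(x,[(.11*np.cos(a),y,.131-.11*np.sin(a)) for y in(-.0625,.0625)])).round(1)).tolist())
print("seen",[(160/3+110,355/3+100),(232/3+110,455/3+100)])
E
```

```text
0.6 [[165.6, 223.2], [190.3, 256.8]]
0.65 [[164.6, 221.7], [189.4, 255.3]]
0.7 [[163.7, 220.1], [188.5, 253.8]]
0.75 [[162.9, 218.5], [187.8, 252.2]]
0.8 [[162.3, 216.8], [187.2, 250.5]]
seen [(163.33333333333334, 218.33333333333331), (187.33333333333331, 251.66666666666666)]
```

Request:
move_arm(deltas="0 0 -0.001 0 0; 0 0 -0.001 0 0; 0 0 0 0 0; 0 0 0 0 0; 0 0 0 0 0; 0 0 0 0 0; 0 0 0 0 0; 0 0 0 0 0")

```text
t: 7.5
ee_pos: [0.559, -0.0812, 0.1395]
tool_rot: [[-0.998, 0.067, 0.001], [0.067, 0.998, -0.0], [-0.001, -0.0, -1.0]]
force: [-3.2, 0.2, 9.3]
gripper_width: 0.0002
grip_force: 5.3
```

The force rose to 9 N, so the lever is on its stop. Before easing up, I check the can's position numerically.

```bash
cat > can.py <<'E'
from h import *
x=np.load("x.npy")
for n in("scene","top"):
    im=bot.capture(n).astype(int); cv2.imwrite(f"pics/{n}_can.png",im[:,:,::-1])
    m=(im[...,0]>120)&(im[...,2]<70)&(im[...,0]-im[...,2]>90)&(im[...,1]>50)
    P=D2W(x,[(.162,0,.054)]); e=proj(n,P)[0]
    v,u=np.nonzero(m); k=(abs(u-e[0])<40)&(abs(v-e[1])<40)
    print(n,"seen",u[k].mean(),v[k].mean(),k.sum(),"box",u[k].min(),u[k].max(),v[k].min(),v[k].max(),"centre expected",e)
    a=np.linspace(0,2*np.pi,24); Q=[(.162+.033*np.cos(t),y,.054+.033*np.sin(t)) for t in a for y in(-.0575,.0575)]
    q=proj(n,D2W(x,Q)); print(" outline expected",q.min(0),q.max(0))
E
python3 can.py
```

```text
scene seen 148.49556650246305 255.87389162561576 1015 box 130 172 237 282 centre expected [154.1178098  261.93120743]
 outline expected [130.06497614 234.23569812] [179.46069283 291.19631618]
top seen 269.7147707979627 124.46010186757215 589 box 252 287 116 134 centre expected [269.12949693 127.30237921]
 outline expected [248.99288491 114.98276919] [289.31078795 139.58476565][ WARN:0@1.060] global loadsave.cpp:1063 imwrite_ Unsupported depth image for selected encoder is fallbacked to CV_8U.
```

The can's outline and centre match the expected rest position against the lip, centred to within about 2 mm. I ease the lever up along the same arc.

Request:
move_arm(deltas="0 0 0.003 0 0; 0 0 0.004 0 0; 0 0 0.005 0 0; 0 0 0.005 0 0; 0 0 0.005 0 0; 0.001 0 0.005 0 0; 0.001 0 0.005 0 0; 0.001 0 0.005 0 0; 0.001 0 0.005 0 0; 0.002 0 0.005 0 0; 0.002 0 0.005 0 0; 0 0 0 0 0")

```text
t: 8.8
ee_pos: [0.5676, -0.0812, 0.1912]
tool_rot: [[-0.998, 0.067, 0.002], [0.067, 0.998, -0.0], [-0.002, -0.0, -1.0]]
force: [-0.9, -1.2, 1.2]
gripper_width: 0.0004
grip_force: 0.8
```

Request:
move_arm(deltas="0.002 0 0.005 0 0; 0.002 0 0.005 0 0; 0.002 0 0.004 0 0; 0.002 0 0.004 0 0; 0.003 0 0.004 0 0; 0.003 0 0.004 0 0; 0.003 0 0.004 0 0; 0.003 0 0.004 0 0; 0.003 0 0.004 0 0; 0.003 0 0.004 0 0; 0.001 0 0.003 0 0; 0 0 0 0 0")

```text
t: 10.0
ee_pos: [0.5945, -0.0811, 0.2358]
tool_rot: [[-0.998, 0.067, 0.002], [0.067, 0.998, -0.0], [-0.002, 0.0, -1.0]]
force: [1.4, 0.4, 0.2]
gripper_width: -0.0
grip_force: 0.4
```

Grip force is still 0.4 N, so the fingers are probably just touching. I continue slowly, then lift clear.

Request:
move_arm(deltas="0 0 0.002 0 0; 0 0 0.002 0 0; 0 0 0.002 0 0; 0 0 0.002 0 0; 0 0 0.002 0 0; 0 0 0.003 0 0; 0 0 0.005 0 0; 0 0 0.01 0 0; 0 0 0.02 0 0; 0 0 0.03 0 0; -0.02 0 0.02 0 0; -0.03 0 0 0 0")

```text
t: 11.2
ee_pos: [0.546, -0.0812, 0.3371]
tool_rot: [[-0.998, 0.067, 0.009], [0.067, 0.998, -0.001], [-0.009, -0.0, -1.0]]
force: [-0.7, 0.1, 0.0]
gripper_width: -0.0001
grip_force: 0.0
```

Request:
move_arm(deltas="-0.04 0 0 0 0; -0.03 0 0 0 0; 0 0 0 0 0; 0 0 0 0 0; 0 0 0 0 0")

```text
t: 11.7
ee_pos: [0.4749, -0.081, 0.3339]
tool_rot: [[-0.998, 0.067, 0.002], [0.067, 0.998, -0.0], [-0.002, -0.0, -1.0]]
force: [0.5, 0.2, 0.5]
gripper_width: -0.0001
grip_force: 0.0
```

```bash
python3 can.py 2>/dev/null; python3 - <<'E'
from h import *
b=cv2.imread("pics/scene_can.png")[100:300,110:360];cv2.imwrite("pics/c4.png",cv2.resize(b,(750,600),interpolation=2))
x=np.load("x.npy")
for th in (0,.04,.1):
    a=np.radians(55)-th
    print(th,proj("scene",D2W(x,[(.11*np.cos(a),.0625,.131-.11*np.sin(a))])),proj("scene",D2W(x,[(-.131*np.cos(.7264-th),-.115,.131+.131*np.sin(.7264-th))])))
im=[cv2.imread(f"pics/{n}.png").astype(int) for n in("scene0","scene_can")]
for i in im:
    m=((i[...,2]>130)&(i[...,1]<70)&(i[...,0]<70)).astype(np.uint8)
    k,l,s,c=cv2.connectedComponentsWithStats(m); print([(s[j].tolist(),c[j].round(1).tolist()) for j in range(1,k) if s[j,4]>20])
E
```

```text
scene seen 148.46085232903866 255.83647175421208 1009 box 130 172 237 280 centre expected [154.1178098  261.93120743]
 outline expected [130.06497614 234.23569812] [179.46069283 291.19631618]
top seen 269.6006006006006 125.62462462462463 666 box 252 287 116 136 centre expected [269.12949693 127.30237921]
 outline expected [248.99288491 114.98276919] [289.31078795 139.58476565]
0 [[208.30505941 266.67253535]] [[229.63753345 141.50237948]]
0.04 [[206.81645736 266.46849954]] [[230.88980171 142.58009278]]
0.1 [[204.64234227 266.04020684]] [[232.64214304 144.30518509]]
[([202, 134, 9, 8, 43], [206.2, 137.1]), ([218, 135, 24, 18, 240], [229.5, 143.5])]
[([202, 134, 9, 9, 44], [206.3, 137.3]), ([218, 134, 24, 19, 232], [229.1, 143.3])]
```

View pics/c4.png

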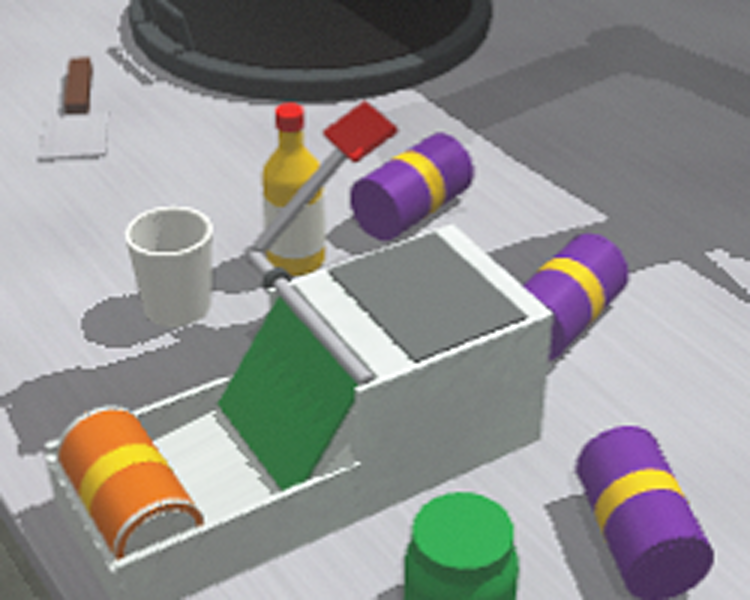

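The final crop shows the lid shut at (290,400), the can against the lip at (125,480), and the paddle at (361,130), back at its starting pixel to within 0.5 px. The cup, bottle and pot have not moved, and the arm is clear.

```bash
python3 -c "
from station import bot
print(bot.job_done())"
```

```text
the job is handed in; nothing more can be done
None
```

The job is handed in at about 12 s of the 40 s allowed: I held the lever on its stop until the can reached the lip, then eased it up until the lid shut and moved the arm clear; the last pictures show the pot, cup and bottle unmoved, and no verdict came back.

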